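# Let a can out of the lever dispenser and ease its lid shut

### The job

With the fingertips, press down the lever of the can dispenser that has the yellow lid, so that the lid lifts and the can rolls out; keep the lever down until the can lies still in the tray. Then let the lever come up slowly under your fingers so that the lid closes fully without slamming, and take the hand away. Do not touch the lids or the cans, leave the blue dispenser shut, and leave everything else on the counter where it stands.

Things in the scene. Friction and masses are not known exactly. Their poses are not given: they have to be found in the camera images.
- yellow: Can dispenser with yellow lid and lever (the one to work): a mint-green box fixed to the counter, 258 mm long (x from -85 to +173 mm) and 130 mm wide, 112 mm high at the covered part. Origin: on the counter under the middle of the box (x=0,y=0); its x axis runs from the lever (at -x, robot's side) to the open can tray (at +x, far side), z up. Inside, a chute slopes 10 degrees down towards +x and ends at the tray's end wall (40 mm high).
- yellow_paddle (a point): Centre of the top face of the yellow lever paddle, 40 mm (dispenser x) by 46 mm (dispenser y), 8 mm thick, 117 mm above the counter at rest, about 183 mm from the dispenser's origin towards -x. The lever's pivot is 92 mm from the paddle's centre towards the box (at x=-95 mm, 92 mm above the counter). The paddle moves with the lever: at rest its free end points 0.25 rad above level; fully pressed it is about 45 mm lower and 0.25 rad below level.
- yellow_lever (a joint): Angle of the yellow lever: 0 at rest (up), 0.5 rad fully pressed down. Pressing at the paddle's centre takes about 5 N (up to 8 N); nothing holds it down when released: the lid's weight drives it back up.
- yellow_lid (a joint): Angle of the yellow lid, linked to the lever (1.8 times the lever's angle): 0 shut, 0.9 rad fully open; the can gets out from about 0.4 rad. Let go from open, it falls and slams. The lid is 142 mm long, hinged at dispenser x=-70 mm, 113 mm above the counter; its free end is at x=+65 mm when shut and about 225 mm above the counter when fully open.
- yellow_can_center (a point): Centre of the brown drinks can, 53 mm across and 104 mm long, lying across the chute behind the yellow lid's lip; about 0.22 kg, it rolls by itself. It starts at dispenser x=+30 mm; lying still in the open tray, against the end wall, its centre is at dispenser x=+139 mm, about 40 mm above the counter.
- blue: Can dispenser with blue lid and lever (the one to leave alone): a mint-green box fixed to the counter, 258 mm long (x from -85 to +173 mm) and 130 mm wide, 112 mm high at the covered part. Origin: on the counter under the middle of the box (x=0,y=0); its x axis runs from the lever (at -x, robot's side) to the open can tray (at +x, far side), z up. Inside, a chute slopes 10 degrees down towards +x and ends at the tray's end wall (40 mm high).
- blue_paddle (a point): Centre of the top face of the blue lever paddle, 40 mm (dispenser x) by 46 mm (dispenser y), 8 mm thick, 117 mm above the counter at rest, about 183 mm from the dispenser's origin towards -x. The lever's pivot is 92 mm from the paddle's centre towards the box (at x=-95 mm, 92 mm above the counter). The paddle moves with the lever: at rest its free end points 0.25 rad above level; fully pressed it is about 45 mm lower and 0.25 rad below level.
- blue_lever (a joint): Angle of the blue lever: 0 at rest (up), 0.5 rad fully pressed down. Pressing at the paddle's centre takes about 5 N (up to 8 N); nothing holds it down when released: the lid's weight drives it back up.
- blue_lid (a joint): Angle of the blue lid, linked to the lever (1.8 times the lever's angle): 0 shut, 0.9 rad fully open; the can gets out from about 0.4 rad. Let go from open, it falls and slams. The lid is 142 mm long, hinged at dispenser x=-70 mm, 113 mm above the counter; its free end is at x=+65 mm when shut and about 225 mm above the counter when fully open.
- blue_can_center (a point): Centre of the green drinks can, 53 mm across and 104 mm long, lying across the chute behind the blue lid's lip; about 0.22 kg, it rolls by itself. It starts at dispenser x=+30 mm; lying still in the open tray, against the end wall, its centre is at dispenser x=+139 mm, about 40 mm above the counter.
- sauce: Amber sauce bottle with red cap, 48 mm across, 130 mm high, standing; origin at centre of its underside. Bystander.
- cup: White paper cup, 72 mm across the rim, 85 mm high; origin at centre of its underside. Bystander.
- tape: Roll of clear tape lying flat, 90 mm across, 24 mm high; origin at centre of its underside. Bystander.
- jar: Jar with green cap, 64 mm across, 75 mm high; origin at centre of its underside. Bystander.
- marker: Blue marker pen with black end lying on the counter, 110 by 15 by 15 mm, along its x axis; origin at centre of its underside. Bystander.
- bento: Closed lunch box, black with brown lid, 174 by 124 by 52 mm; origin at centre of its underside. Bystander.

How it is judged (in metres and radians):
On the way, in this order (a step that is already met when the one before it is completed fails the run):
1. the brown can lies still in the tray while the yellow lid is still held open (x of yellow_can_center in the frame of yellow between 0.127 and 0.15 m and height (world z) of yellow_can_center below 0.055 m and linear speed of yellow_can below 0.03 m/s and value of joint yellow_lid above 0.4 rad), for 0.2 s.
2. the yellow lid is shut again (value of joint yellow_lid below 0.03 rad), for 0.2 s.
At the end, for the whole second after the job is handed in: The brown can rests in the yellow dispenser's tray against the end wall (centre within about 12 mm of its place, still); the yellow lid is shut (under 0.03 rad) and still; the blue lid is shut with its can inside; every bystander is within 20 mm of where it stood (x of yellow_can_center in the frame of yellow between 0.127 and 0.15 m and height (world z) of yellow_can_center below 0.055 m and linear speed of yellow_can below 0.03 m/s and value of joint each of yellow_lid, blue_lid below 0.03 rad and velocity of joint yellow_lid between -0.05 and 0.05 rad/s and x of blue_can_center in the frame of blue below 0.06 m and distance of each of sauce, cup, tape, jar, marker, bento from where it was at the start of the episode below 0.02 m); the robot touches nothing.
It fails at once if the yellow lid slams (closes faster than 2 rad/s in its last 0.25 rad) (value of joint yellow_lid below 0.25 rad and velocity of joint yellow_lid below -2 rad/s).
It fails at once if the robot touches a lid or a can (contact force between any of the fingers, the arm and yellow_lid above 0.5 N or contact force between any of the fingers, the arm and blue_lid above 0.5 N or contact force between any of the fingers, the arm and yellow_can above 0.5 N or contact force between any of the fingers, the arm and blue_can above 0.5 N).
It fails at once if the blue dispenser is opened (lid over 0.15 rad) (value of joint blue_lid above 0.15 rad).
It fails at once if a can is lifted (height (world z) of any of yellow_can_center, blue_can_center above 0.1 m).
It fails at once if a bystander is pushed, lifted or carried off (over 30 mm), or tipped over (distance of any of sauce, cup, tape, jar, marker, bento from where it was at the start of the episode above 0.03 m or angle between any of sauce, cup, jar's own z axis and vertical above 0.5 rad).
It also fails if it takes over 38 s, if anything falls off the work surface, if the arm or the gripper's body presses on something with over 40 N, if the wrist force passes 120 N, or if a joint passes its speed limit or range.

### The arm

A 6-joint arm with a two-finger parallel gripper is mounted at the origin on the work surface. World frame = base frame: x ahead of the robot, y to its left, z up, the work surface at z = 0. Lengths are in m, angles in degrees, forces in N, time in s.
With the tool pointing down it reaches from about 0.35 to 0.925 m from the base axis. Payload 6.4 kg.
Tool frame: the origin (TCP) lies on the centre line of the jaws, within the pads' length; the fingertips stand 11 mm ahead of it and the grasp point (between the pads) lies 8 mm behind it (nose_length is the distance from the TCP to the fingertips, in m); z points along the fingers, y is the direction in which the jaws open and shut (so a half turn about z gives the same grasp; the last joint's range is limited). The gripper opens to 94 mm and grips with 3 to 60 N. Pads are 16 mm wide; open, the fingers measure 119 mm over their backs; the gripper's body (75 mm by 177 mm) begins 78 mm behind the grasp point.
Start: joints at [58.207, 14.043, 89.255, -0, 76.702, -9.975], TCP at [0.242, 0.603, 0.216] pointing down, gripper open.
Joint ranges: [-179.41, 179.41], [-58.25, 129.5], [7.25, 145.43], [-54.29, 234.29], [11.92, 165.04], [-157.13, 157.13]. Speed limits (degrees/s): [147.25, 147.25, 180, 180, 180, 180].

### API

Orientations are given as [roll, pitch, yaw] about the fixed x, y, z axes, in that order (R = Rz(yaw) Ry(pitch) Rx(roll)).
In Python, from station import get_state, capture, camera_model, close_job, nose_length gives the robot as it stands.
- The arm moves only by the shell command python3 -m creep 'ROWS'. ROWS is a JSON object of lists of equal length, an entry for each row: "rot": the turn, a rotation vector about the tool's x, y, z in rad, a list of three; "delta_pos": the shift along the tool's x, y, z in cm, a list of three; "grip": the opening, from 0 (shut) to 1 (fully open). In form: {"rot": [[wx, wy, wz], ...], "delta_pos": [[dx, dy, dz], ...], "grip": [grip, ...]}. A call has 1 to 5 rows; each row shifts and turns the commanded pose from where the row before left it, along the tool's axes as they then stand; what a row does not reach is not made up. A row lasts 1/8 s, in which the tool goes at most 62.5 mm and 10.7 degrees, less where a joint would pass 70% of its speed; a pose out of reach is approached as far as the arm can. A call with a gripper value outside its range is refused whole. The fingers move at their own pace and stop on an object; the grip force is fixed at half the most. Time passes only in rows, so rows that do not move let the fingers close. It gives the time, the measured TCP pose, the force and the opening at its end, in the units of the state.
- get_state(): the state, without advancing time (a new reading comes with each control period).
- capture(name): name is "scene" or "top" or "wrist"; returns the picture (480x640x3 uint8, blue, green, red); there is no depth.
- camera_model(name): a dict with "camera_matrix" (3x3 intrinsics, pixels), "rvec" (rotation vector, rad) and "tvec" (3), from world to camera coordinates, as OpenCV has them; the wrist camera has in their place "mount" (4x4, takes a point from camera to tool coordinates, whose origin is the TCP and whose axes are the flange's). Camera axes: x right, y down, z forward; pixel columns grow to the right and rows downward; lengths in m; the calibration is good to about 2 mm. The wrist camera is an equidistant fisheye: a pixel r from the principal point sees the ray r / f radians off the axis. A picture is of the moment at which its call begins: read the wrist's pose just before it. camera_model takes no time and is no camera call.
- close_job(): hands the job in, once; it reports no verdict.
The state is a dict: "time": time; "joint_pos": joint angles; "joint_vel": joint speeds; "effort": joint torques, N m; "position": TCP position; "orientation": TCP orientation; "ft_force": force on the tool from outside, world axes, zero at the start; "ft_torque": the same for the moment, N m; "opening": opening from 0.0 (shut) to 1.0 (fully open).
Only numpy, scipy, OpenCV 4.12 (cv2) and the standard library are available. Lean on these libraries where they do the work, as an engineer would, in place of code of your own. Each camera call takes 0.05 s, during which the arm holds its last target.

## Working session

There is one attempt and no reset: what is moved stays moved. The work goes in short steps, Python scripts to look and compute and a shell command to move; the robot and the scene stay as the last step left them, time stands still between calls to the robot, and variables do not carry over. Pictures are saved under pics/ and viewed, and the job is handed in when it is done.

```bash
ls; mkdir -p pics
python3 - <<'E'
from station import *
import cv2
print(get_state(), nose_length)
for n in ("scene","top","wrist"):
    cv2.imwrite(f"pics/{n}0.png",capture(n)); print(n,camera_model(n))
E
```

```text
pics
{'time': 0.0, 'joint_pos': array([ 5.82078366e+01,  1.40844245e+01,  8.93237217e+01, -1.55852483e-03,
        7.67037934e+01, -9.97501964e+00]), 'joint_vel': array([ 0.00315997,  0.03003338, -0.07993703,  0.06237104,  0.09623126,
        0.02786723]), 'effort': array([-2.98112072e-04, -4.15810990e+01, -3.14608848e+01,  6.85588410e-02,
        3.30106518e-02, -1.43122907e-04]), 'position': array([0.24125531, 0.60293764, 0.21535312]), 'orientation': array([-1.79889490e+02, -1.78969020e-02,  1.58183199e+02]), 'ft_force': array([ 0.66071767, -0.64067955,  0.31267166]), 'ft_torque': array([-0.03610593, -0.03458308, -0.04634574]), 'opening': 1.000788846018175} 0.011
scene {'camera_matrix': array([[508.24917532,   0.        , 311.88683494],
       [  0.        , 508.24917532, 238.93968626],
       [  0.        ,   0.        ,   1.        ]]), 'rvec': array([ 1.27787304,  2.24968742, -0.94475352]), 'tvec': array([ 0.26650061, -0.25805993,  1.45416671])}
top {'camera_matrix': array([[582.84600761,   0.        , 322.16909045],
       [  0.        , 582.84600761, 246.28488067],
       [  0.        ,   0.        ,   1.        ]]), 'rvec': array([ 2.0406779 , -2.19008393,  0.21630039]), 'tvec': array([0.01247248, 0.53656058, 1.2059083 ])}
wrist {'camera_matrix': array([[371.64829954,   0.        , 324.90339139],
       [  0.        , 371.64829954, 240.42326947],
       [  0.        ,   0.        ,   1.        ]]), 'mount': array([[ 2.00995205e-04, -9.72629128e-01, -2.32362945e-01,
         6.70505118e-02],
       [ 9.99999962e-01,  1.51442554e-04,  2.31094326e-04,
         1.06544408e-04],
       [-1.89579435e-04, -2.32362983e-01,  9.72629122e-01,
        -1.68576726e-01],
       [ 0.00000000e+00,  0.00000000e+00,  0.00000000e+00,
         1.00000000e+00]])}
```

View pics/scene0.png

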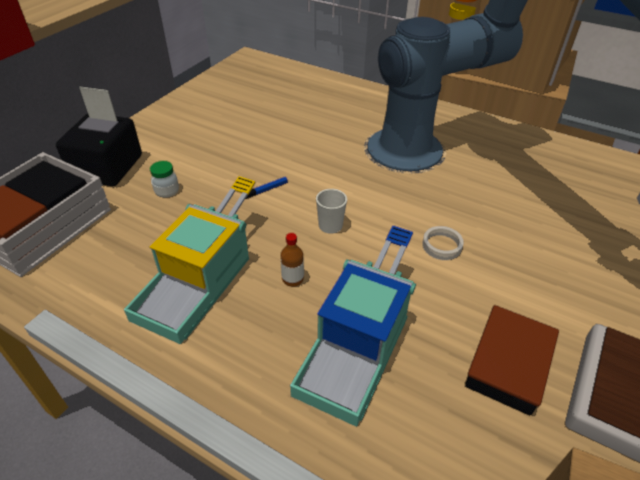

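View pics/top0.png

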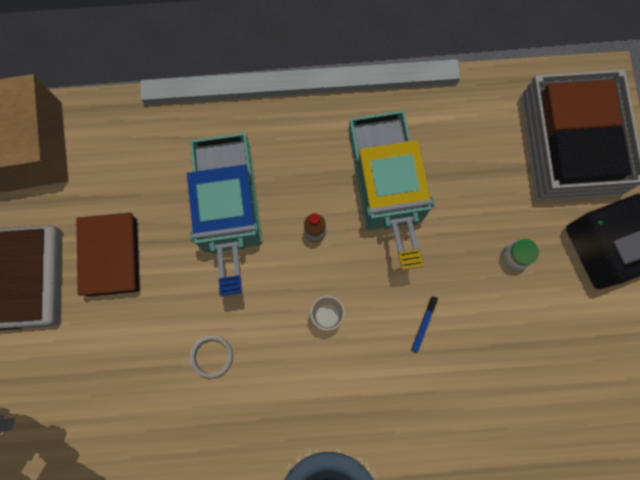

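View pics/wrist0.png

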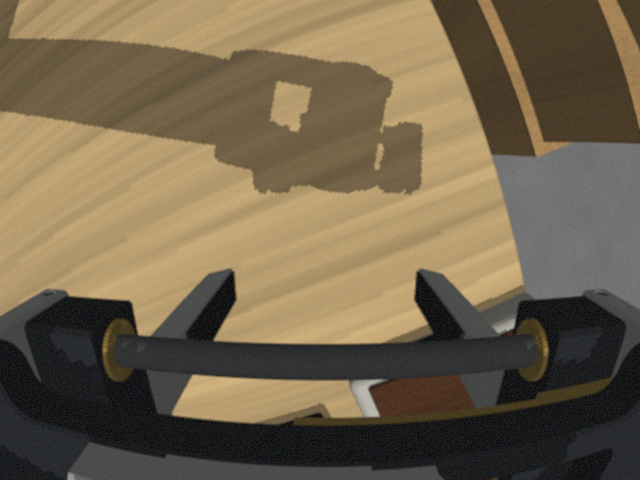

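Top view: yellow paddle is at about (410,260), lid at (396,175), tray at (380,130). The marker at (425,325) is near the approach. In the scene view the paddle is at (243,186). I'll triangulate next.

```bash
cat > h.py <<'E'
import numpy as np, cv2
from station import *
def ray(name,uv):
    m=camera_model(name); K=m["camera_matrix"];R=cv2.Rodrigues(m["rvec"])[0];t=m["tvec"]
    d=R.T@np.linalg.inv(K)@np.array([*uv,1.]); return -R.T@t, d/np.linalg.norm(d)
def plane(name,uv,z):
    c,d=ray(name,uv); return c+d*(z-c[2])/d[2]
def tri(rs):
    A=np.zeros((3,3));b=np.zeros(3)
    for c,d in rs:
        P=np.eye(3)-np.outer(d,d);A+=P;b+=P@c
    p=np.linalg.solve(A,b); return p,[np.linalg.norm(np.cross(p-c,d)) for c,d in rs]
def yellow(img):
    h=cv2.cvtColor(img,cv2.COLOR_BGR2HSV)
    m=cv2.inRange(h,(20,120,90),(35,255,255))
    return cv2.morphologyEx(m,cv2.MORPH_CLOSE,np.ones((5,5)))
E
python3 - <<'E'
from h import *
P={}
for n in("top","scene"):
    im=cv2.imread(f"pics/{n}0.png");k,l,s,c=cv2.connectedComponentsWithStats(yellow(im))
    for i in range(1,k):
        if s[i,4]>80:
            cs,_=cv2.findContours((l==i).astype('u1'),0,2)
            r=cv2.minAreaRect(cs[0]);print(n,s[i],c[i],cv2.boxPoints(r).round(0).tolist())
            if 80<s[i,4]<900 and (n=="top" or 200<c[i][0]<300): P.setdefault(n,r[0])
print(P)
print(tri([ray(n,P[n]) for n in P]))
for z in(0.1,.117):print(plane("top",P["top"],z),plane("scene",P["scene"],z))
im=cv2.imread("pics/top0.png")[80:370,330:500];cv2.imwrite("pics/topc.png",cv2.resize(im,None,fx=2.07,fy=2.07,interpolation=2))
im=cv2.imread("pics/scene0.png")[160:350,110:310];cv2.imwrite("pics/scc.png",cv2.resize(im,None,fx=3,fy=3,interpolation=2))
E
```

```text
top [ 360  139   70   69 2087] [394.00383325 172.84714902] [[359.0, 149.0], [420.0, 138.0], [430.0, 199.0], [369.0, 209.0]]
top [398 249  26  21 431] [410.4037123  259.18561485] [[397.0, 251.0], [421.0, 248.0], [424.0, 266.0], [400.0, 270.0]]
scene [448   0  28  20 365] [460.22465753  10.57260274] [[446.0, 16.0], [451.0, -1.0], [475.0, 7.0], [470.0, 24.0]]
scene [230 176  26  18 303] [242.85808581 184.35973597] [[230.0, 188.0], [238.0, 172.0], [256.0, 181.0], [248.0, 197.0]]
scene [ 149  207   90   82 2688] [189.24404762 249.02529762] [[141.0, 260.0], [179.0, 191.0], [239.0, 224.0], [201.0, 293.0]]
scene [  7 356  40  55 117] [ 25.85470085 382.13675214] [[6.0, 357.0], [8.0, 356.0], [47.0, 409.0], [45.0, 410.0]]
{'top': (410.4054260253906, 258.93243408203125), 'scene': (242.6000213623047, 184.3000030517578)}
(array([ 0.48469048, -0.20333174,  0.11653308]), [np.float64(0.0007198233724765764), np.float64(0.0007198233724767932)])
[ 0.48712481 -0.20537073  0.1       ] [ 0.46870476 -0.21787656  0.1       ]
[ 0.48422892 -0.20262493  0.117     ] [ 0.48534763 -0.20367986  0.117     ]
```

View pics/topc.png

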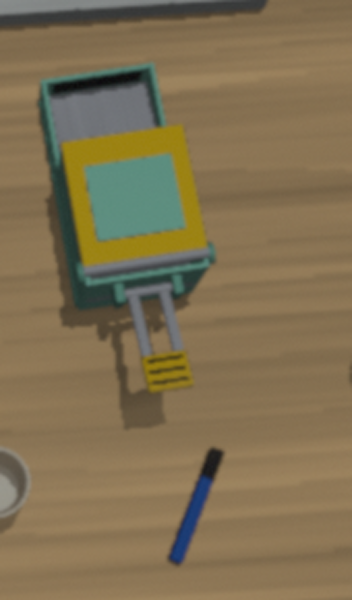

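View pics/scc.png

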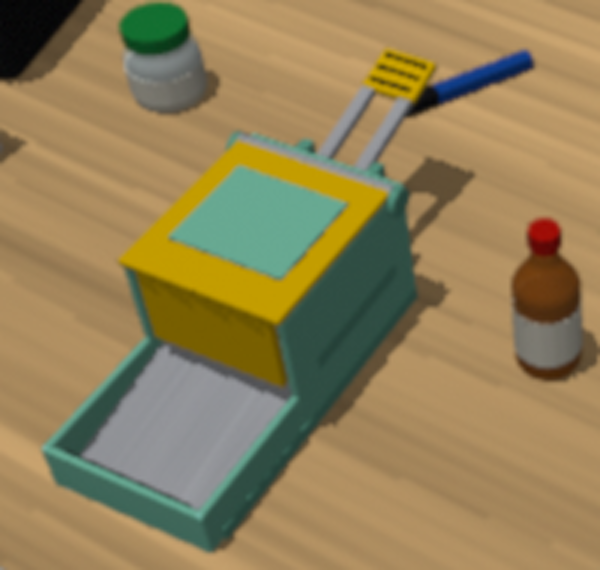

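Run:
```python
from h import *
from scipy.spatial.transform import Rotation as R
q=[plane("top",u,.115) for u in ((359,149),(420,138),(430,199),(369,209))]
for a in q: print(a[:2].round(4))
p=np.array([.4847,-.2033]);c=np.mean(q,0)[:2]
h=lambda v:np.degrees(np.arctan2(v[1],v[0]))
print("heading via center",h(c-p),np.linalg.norm(c-p),"edges",h((q[1]-q[2])[:2]),h((q[0]-q[3])[:2]),h((q[0]-q[1])[:2])-90)
s=get_state();M=R.from_euler('xyz',s['orientation'],degrees=True).as_matrix();print(M.round(3),s['joint_pos'][5])
for n,u in(("marker1",(433,300)),("marker2",(417,350))):print(n,plane("top",u,.01))
print("tray ends",plane("top",(352,118),.04),plane("top",(403,113),.04))
```

```text
[ 0.7288 -0.1178]
[ 0.7442 -0.2497]
[ 0.6082 -0.2565]
[ 0.5958 -0.1276]
heading via center 4.776530896941927 0.18521590543981112 edges 2.8743554539646152 4.23425372365835 6.649428781956928
[[-0.928  0.372 -0.001]
 [ 0.372  0.928 -0.001]
 [ 0.    -0.001 -1.   ]] -9.974731165462622
marker1 [ 0.40772449 -0.26018311  0.01      ]
marker2 [ 0.30256227 -0.21407523  0.01      ]
tray ends [ 0.83307676 -0.11465695  0.04      ] [ 0.83685802 -0.23220715  0.04      ]
```

Heading ≈ 4.8°, paddle at (0.4847, −0.2033, 0.1165). The triangulated height agrees with the text. First I turn the jaws across the lever, close them and lift.

```bash
python3 -m creep '{"rot":[[0,0,-0.155],[0,0,-0.155],[0,0,-0.155]],"delta_pos":[[0,0,-1],[0,0,-1],[0,0,-1]],"grip":[0,0,0]}'
python3 -m creep '{"rot":[[0,0,0],[0,0,0],[0,0,0],[0,0,0],[0,0,0]],"delta_pos":[[-1.2,-5.8,0],[-1.2,-5.8,0],[-1.2,-5.8,0],[-1.2,-5.8,0],[-1.2,-5.8,0]],"grip":[0,0,0,0,0]}'
```

```text
time: 0.52
position: [0.2414, 0.6032, 0.2463]
orientation: [-180.0, -0.0, -174.9]
ft_force: [0.7, -0.4, 0.2]
opening: 0.718
time: 1.15
position: [0.3258, 0.3177, 0.2463]
orientation: [-180.0, 0.0, -175.1]
ft_force: [1.2, -1.1, 0.1]
opening: 0.188
```

```bash
python3 -m creep '{"rot":[[0,0,0],[0,0,0],[0,0,0],[0,0,0],[0,0,0]],"delta_pos":[[-1.2,-5.5,0],[-1.2,-5.5,0],[-1.2,-5.5,0],[-1.2,-5.5,0],[-1.2,-5.5,0]],"grip":[0,0,0,0,0]}'
python3 -m creep '{"rot":[[0,0,0],[0,0,0],[0,0,0],[0,0,0],[0,0,0]],"delta_pos":[[-1.1,-5.1,0],[-1.1,-5.1,0],[-1.1,-5.1,0],[-1.1,-5.1,0],[-1.1,-5.1,0]],"grip":[0,0,0,0,0]}'
python3 -m creep '{"rot":[[0,0,0],[0,0,0]],"delta_pos":[[0,0,0],[0,0,0]],"grip":[0,0]}'
python3 - <<'E'
from h import *
s=get_state();print(s['position'],s['orientation'],s['joint_pos'],s['ft_force'],s['opening'])
for n in("scene","top","wrist"):cv2.imwrite(f"pics/{n}1.png",capture(n))
E
```

```text
time: 1.78
position: [0.4087, 0.0488, 0.2465]
orientation: [180.0, 0.0, -175.2]
ft_force: [0.6, -0.2, 0.2]
opening: 0.008
time: 2.4
position: [0.485, -0.2006, 0.2462]
orientation: [180.0, -0.0, -175.2]
ft_force: [1.1, 0.4, 0.7]
opening: 0.006
time: 2.65
position: [0.4846, -0.1985, 0.246]
orientation: [179.9, -0.0, -175.2]
ft_force: [0.4, -0.1, -0.8]
opening: 0.007
[ 0.48457691 -0.19848084  0.24598331] [ 1.79943913e+02 -4.58825348e-02 -1.75184548e+02] [-3.46984568e+01 -4.49225018e+00  1.05857613e+02  1.43537367e-02
  7.87057205e+01 -1.29516707e+02] [ 0.40904992 -0.05719265 -0.8108633 ] 0.007138822673639694
```

View pics/wrist1.png

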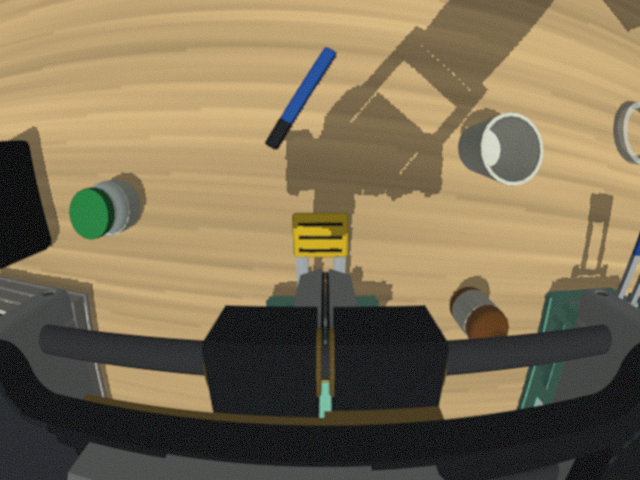

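View pics/scene1.png

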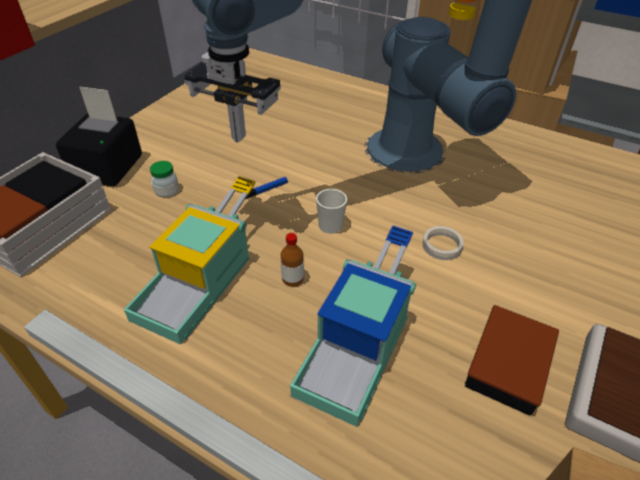

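Wrist view: the paddle is clear at about (321,236), directly ahead of the shut fingers, with nothing beneath the hand. I'll cross-check its position with the fisheye ray.

```bash
cat >> h.py <<'E'
from scipy.spatial.transform import Rotation as Rn
def wray(uv,s):
    m=camera_model("wrist");K=m["camera_matrix"];T=m["mount"]
    d=(np.array(uv)-K[:2,2])/K[0,0];r=np.linalg.norm(d);v=np.array([*(d/r*np.sin(r)),np.cos(r)])
    R=Rn.from_euler('xyz',s['orientation'],degrees=True).as_matrix()
    return s['position']+R@T[:3,3], R@T[:3,:3]@v
E
python3 - <<'E'
from h import *
im=cv2.imread("pics/wrist1.png");m=yellow(im);m[:190]=0;m[275:]=0
k,l,st,c=cv2.connectedComponentsWithStats(m);i=1+np.argmax(st[1:,4]);print(st[i],c[i])
s=get_state();r=wray(c[i],s);print(r[0]+r[1]*(.1165-r[0][2])/r[1][2])
print(tri([r,ray("top",(410.4,258.9))]),tri([r,ray("top",(410.4,258.9)),ray("scene",(242.6,184.3))]))
E
```

```text
[ 292  212   57   47 2532] [320.30450237 234.32030016]
[ 0.48425942 -0.20143711  0.1165    ]
(array([ 0.48301524, -0.20154922,  0.12316015]), [np.float64(0.0002387304154684405), np.float64(0.0002387304154684949)]) (array([ 0.48463565, -0.20257068,  0.1169215 ]), [np.float64(0.0012208422665169092), np.float64(0.0003286104216742532), np.float64(0.0013171692544845881)])
```

```bash
python3 -m creep '{"rot":[[0,0,0],[0,0,0],[0,0,0],[0,0,0],[0,0,0]],"delta_pos":[[0,-0.4,2],[0,0,2],[0,0,2.5],[0,0,2.5],[0,0,1.2]],"grip":[0,0,0,0,0]}'
python3 -m creep '{"rot":[[0,0,0],[0,0,0],[0,0,0],[0,0,0]],"delta_pos":[[0,0,0.3],[0,0,0.3],[0,0,0.3],[0,0,0]],"grip":[0,0,0,0]}'
python3 - <<'E'
from h import *
for n in("scene","wrist"):cv2.imwrite(f"pics/{n}2.png",capture(n))
im=cv2.imread("pics/scene2.png")[100:350,110:310];cv2.imwrite("pics/scc2.png",cv2.resize(im,None,fx=2.4,fy=2.4,interpolation=2))
E
```

```text
time: 3.42
position: [0.4846, -0.2016, 0.1433]
orientation: [179.9, -0.1, -175.1]
ft_force: [0.2, -0.6, 1.3]
opening: -0.001
time: 3.92
position: [0.4854, -0.203, 0.1357]
orientation: [-180.0, 0.0, -175.2]
ft_force: [0.0, 0.6, 0.8]
opening: 0.005
```

View pics/scc2.png

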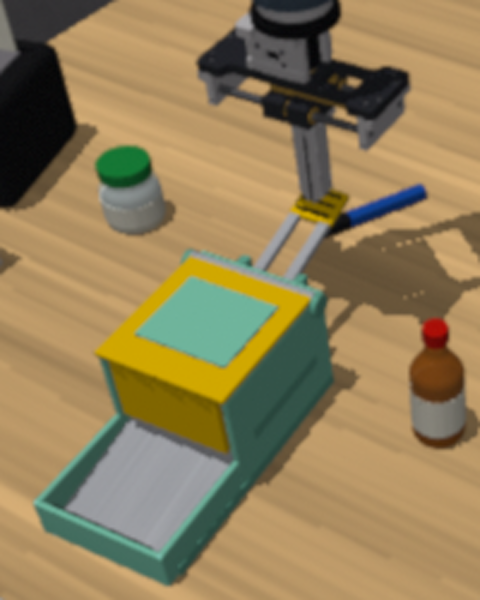

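View pics/wrist2.png

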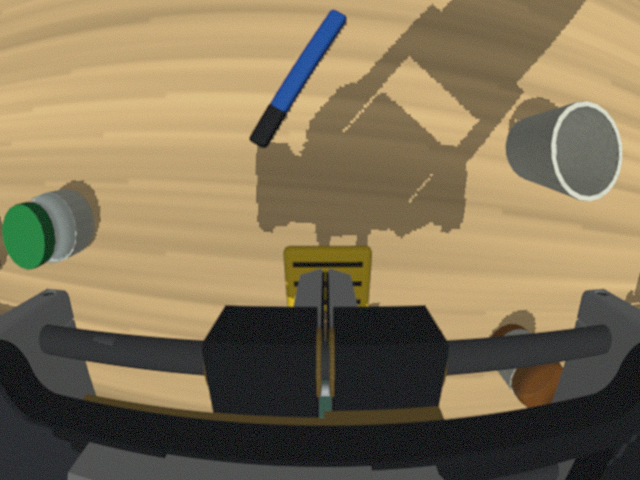

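The fingertips are centred over the paddle (scene crop about (318,200)) and just above it. Next I press.

```bash
python3 -m creep '{"rot":[[0,0,0],[0,0,0],[0,0,0],[0,0,0],[0,0,0]],"delta_pos":[[0,0,0.4],[0,0,0.4],[0,0,0.4],[0,0,0.4],[0,0,0.4]],"grip":[0,0,0,0,0]}'
python3 -m creep '{"rot":[[0,0,0],[0,0,0],[0,0,0],[0,0,0],[0,0,0]],"delta_pos":[[0,0,0.5],[0,0,0.5],[0,0,0.5],[0,0,0.5],[0,0,0.5]],"grip":[0,0,0,0,0]}'
python3 -m creep '{"rot":[[0,0,0],[0,0,0],[0,0,0],[0,0,0]],"delta_pos":[[0,0,0.3],[0,0,0],[0,0,0],[0,0,0]],"grip":[0,0,0,0]}'
python3 - <<'E'
from h import *
print(get_state()['position'],get_state()['ft_force'])
for n in("scene","top"):cv2.imwrite(f"pics/{n}3.png",capture(n))
im=cv2.imread("pics/scene3.png")[100:350,110:310];cv2.imwrite("pics/scc3.png",cv2.resize(im,None,fx=2.4,fy=2.4,interpolation=2))
E
```

```text
time: 4.65
position: [0.4849, -0.2033, 0.1158]
orientation: [-180.0, -0.1, -175.2]
ft_force: [-2.9, -0.4, 4.6]
opening: 0.005
time: 5.28
position: [0.4857, -0.2032, 0.0904]
orientation: [-180.0, 0.1, -175.2]
ft_force: [-1.1, -1.7, 3.7]
opening: 0.003
time: 5.78
position: [0.4857, -0.2031, 0.0878]
orientation: [-180.0, 0.1, -175.2]
ft_force: [1.1, -0.9, 3.6]
opening: 0.001
[ 0.48573133 -0.20305101  0.08783422] [ 1.09891028 -0.92696769  3.61512269]
```

View pics/scc3.png

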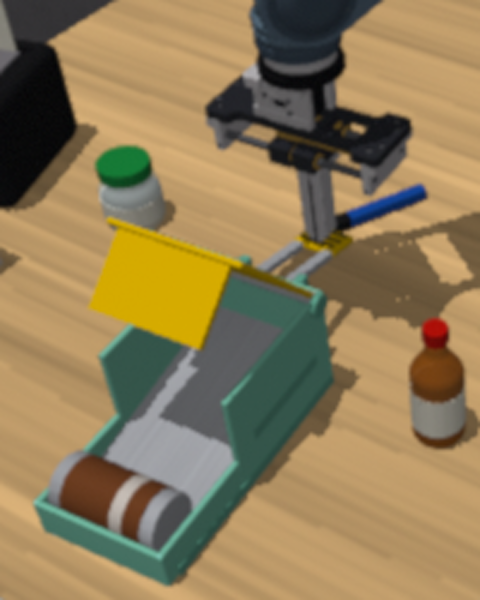

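View pics/top3.png

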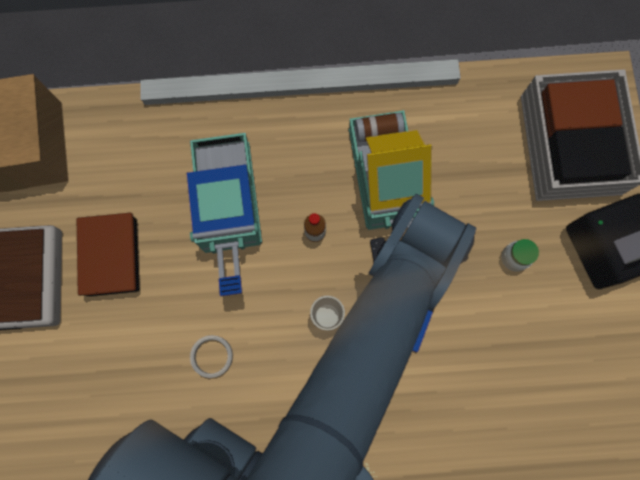

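The lid is wide open and the brown can is in the tray against the end wall (scene crop about (120,500), top (380,125)). I'll hold and check that it lies still.

```bash
for i in 1 2 3; do python3 -m creep '{"rot":[[0,0,0],[0,0,0],[0,0,0],[0,0,0],[0,0,0]],"delta_pos":[[0,0,0],[0,0,0],[0,0,0],[0,0,0],[0,0,0]],"grip":[0,0,0,0,0]}' | head -2
python3 - <<'E'
from h import *
im=capture("top");cv2.imwrite("pics/top4.png",im)
h=cv2.cvtColor(im,cv2.COLOR_BGR2HSV);m=cv2.inRange(h,(0,90,30),(14,255,255));m[:105]=0;m[150:]=0;m[:,:345]=0;m[:,415:]=0
M=cv2.moments(m,True);u=(M['m10']/M['m00'],M['m01']/M['m00']);p=plane("top",u,.055)
d=p[:2]-[.4846,-.2025];a=np.radians(4.8);print(u,M['m00'],p,"disp x",d@[np.cos(a),np.sin(a)]-.183)
E
done
```

```text
time: 6.5
position: [0.4853, -0.2029, 0.0875]
(382.3626126126126, 124.14414414414415) 444.0 [ 0.80679039 -0.18054809  0.055     ] disp x 0.13989730992694283
time: 7.18
position: [0.4852, -0.2029, 0.0874]
(382.2847533632287, 124.1322869955157) 446.0 [ 0.80683144 -0.18037559  0.055     ] disp x 0.13995265030796927
time: 7.85
position: [0.4853, -0.2029, 0.0874]
(382.28125, 124.22098214285714) 448.0 [ 0.80661955 -0.18034838  0.055     ] disp x 0.13974378015083033
```

The can is still at dispenser x ≈ 0.140. I'll now let the lever up slowly, 2 mm per row at first and slower near the end.

```bash
for i in 1 2 3; do python3 -m creep '{"rot":[[0,0,0],[0,0,0],[0,0,0],[0,0,0],[0,0,0]],"delta_pos":[[0,0,-0.2],[0,0,-0.2],[0,0,-0.2],[0,0,-0.2],[0,0,-0.2]],"grip":[0,0,0,0,0]}'; done
```

```text
time: 8.52
position: [0.4845, -0.2028, 0.0972]
orientation: [180.0, -0.1, -175.2]
ft_force: [-3.2, -0.8, 3.4]
opening: 0.001
time: 9.15
position: [0.4852, -0.2027, 0.1076]
orientation: [180.0, -0.0, -175.2]
ft_force: [-4.3, 0.3, 4.7]
opening: 0.002
time: 9.78
position: [0.4861, -0.2028, 0.1179]
orientation: [180.0, 0.1, -175.2]
ft_force: [0.9, 3.6, 4.2]
opening: 0.005
```

```bash
for i in 1 2 3 4; do python3 -m creep '{"rot":[[0,0,0],[0,0,0],[0,0,0],[0,0,0],[0,0,0]],"delta_pos":[[0,0,-0.1],[0,0,-0.1],[0,0,-0.1],[0,0,-0.1],[0,0,-0.1]],"grip":[0,0,0,0,0]}'; done
```

```text
time: 10.4
position: [0.4856, -0.2033, 0.1228]
orientation: [-179.9, 0.1, -175.2]
ft_force: [4.3, 1.2, 3.6]
opening: 0.004
time: 11.02
position: [0.4853, -0.203, 0.1276]
orientation: [-180.0, 0.0, -175.2]
ft_force: [3.8, -0.1, 3.5]
opening: 0.005
time: 11.65
position: [0.4847, -0.2027, 0.1321]
orientation: [180.0, -0.1, -175.2]
ft_force: [2.1, -0.7, 1.3]
opening: 0.005
time: 12.28
position: [0.4851, -0.2028, 0.1374]
orientation: [180.0, -0.0, -175.2]
ft_force: [-0.0, 0.2, -0.2]
opening: 0.004
```

Contact is gone and the lid should be shut. I'll raise the hand and look.

```bash
python3 -m creep '{"rot":[[0,0,0],[0,0,0],[0,0,0],[0,0,0],[0,0,0]],"delta_pos":[[0,0,-1],[0,0,-2],[0,0,-3],[0,0,-3],[0,0,-3]],"grip":[0,0,0,0,0]}'
python3 -m creep '{"rot":[[0,0,0],[0,0,0],[0,0,0],[0,0,0],[0,0,0]],"delta_pos":[[3,0,0],[3,0,0],[3,0,0],[0,0,0],[0,0,0]],"grip":[0,0,0,0,0]}'
python3 - <<'E'
from h import *
for n in("scene","top"):cv2.imwrite(f"pics/{n}5.png",capture(n))
for n in("top","scene"):
  for k in ("0","5"):
    im=cv2.imread(f"pics/{n}{k}.png");k_,l,s,c=cv2.connectedComponentsWithStats(yellow(im))
    print(n,k,[(s[i].tolist(),c[i].round(1).tolist()) for i in range(1,k_) if s[i,4]>200])
E
```

```text
time: 12.9
position: [0.4853, -0.2029, 0.2593]
orientation: [-180.0, 0.0, -175.2]
ft_force: [-0.3, -0.6, -1.3]
opening: 0.006
time: 13.52
position: [0.3962, -0.2106, 0.2581]
orientation: [-180.0, 0.1, -175.2]
ft_force: [-0.9, 0.1, 1.4]
opening: 0.005
top 0 [([360, 139, 70, 69, 2087], [394.0, 172.8]), ([398, 249, 26, 21, 431], [410.4, 259.2])]
top 5 [([360, 139, 70, 69, 2095], [393.9, 172.8]), ([398, 249, 22, 21, 356], [408.5, 258.6])]
scene 0 [([448, 0, 28, 20, 365], [460.2, 10.6]), ([230, 176, 26, 18, 303], [242.9, 184.4]), ([149, 207, 90, 82, 2688], [189.2, 249.0])]
scene 5 [([448, 0, 28, 21, 403], [461.0, 11.0]), ([230, 176, 26, 18, 302], [242.9, 184.4]), ([149, 207, 90, 82, 2697], [189.2, 249.1])]
```

View pics/scene5.png

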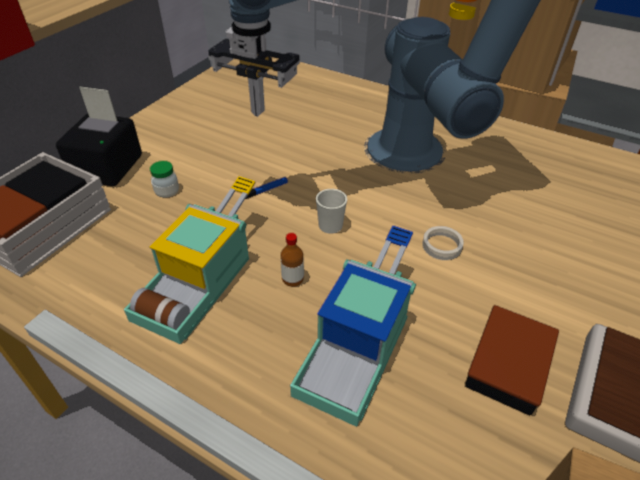

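View pics/top5.png

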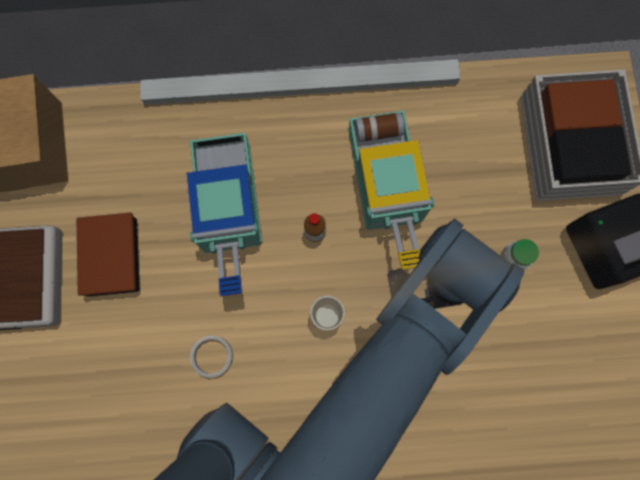

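The lid mask matches the start to the pixel in both views: scene (149,207,90,82) and top (360,139,70,69). The can is in the tray at about (160,308) in the scene view. The blue dispenser and the bystanders haven't moved.

```bash
python3 -c "
from station import *
print(close_job())"
```

```text
the job is handed in; nothing more can be done
None
```

I pressed the yellow lever down with the closed fingertips, and the lid opened and the can rolled out. I held the lever for about 2.5 s with the can in the tray, then let it up over about 4 s until contact was lost. After that I raised the hand, drew it back and handed the job in; no verdict was reported.

- **Can:** before I let the lever up, three pictures put it still in the tray at dispenser x ≈ 0.140 m. It was still there in the last pictures.
- **Yellow lid:** in both fixed cameras its outline is back within a pixel of where it started, so it looks fully shut. The closing speed was not measured directly. The contact force stayed near 3–5 N until the last few millimetres of the rise, then fell to zero.
- **Blue dispenser and bystanders:** they look unmoved, judged by eye from the last pictures. In the top view the arm hides the marker and part of the jar, but both show in place in the scene view.
- **Disagreement:** one pairing of the wrist and top cameras put the paddle about 6 mm higher than the other measurements. The fit over all three views gave 117 mm, which matches your figure, so I used that.

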